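Push the terminal row to the end stop

TASK

Five touching terminal blocks sit loosely on the mounting rail. With the fingertips, push only on the rear block, the one farthest from the tall black end stop, and slide the whole row along the rail as one train until the leading block sits against the end stop and no gaps are left; the stop may be at either end of the rail. Do not ram the stop, do not pull the row apart or lift any block, leave the things beside the rail where they are, and finish with the hand clear.

Things in the scene. Friction and masses are not known exactly. Their poses are not given: they have to be found in the camera images.
- rail: fixed grey mounting plate, 110 x 360 x 4 mm, lying on the bench with a steel top-hat rail, 35 mm wide, along its whole length. Origin: centre of the plate's underside, on the bench; y along the rail, z up. The rail's top is 19 mm above the bench. A wall shelf hangs over the back of the bench: keep a raised arm clear of it.
- end_stop: fixed black plastic end clamp with a steel screw head on top, 70 mm across the rail, 16 mm along the rail, body 36 mm above the rail top (39 mm with the screw). It stands 150 mm from the rail's middle, at its +y or its -y end. Origin: its middle at the height of the rail top (19 mm above the bench); its inner face is 8 mm from the origin.
- end_cap: low yellow plastic cap on the rail's other end (the end without the stop), fixed, 40 x 16 mm, 3 mm above the rail top. Origin: its middle at the height of the rail top.
- block1: blue terminal block, 90 mm across the rail (its x), 18 mm along it (its y), 45 mm above the rail top, about 0.12 kg; slides on the rail, hooked loosely under its flanges (1.5 mm play). Origin: its middle, at rail-top height; y as the rail's y. -y end of the row: the rear block if the stop is at the rail's +y end.
- block2: grey terminal block, 90 mm across the rail (its x), 18 mm along it (its y), 45 mm above the rail top, about 0.12 kg; slides on the rail, hooked loosely under its flanges (1.5 mm play). Origin: its middle, at rail-top height; y as the rail's y. Next to the blue one.
- block3: grey terminal block, 90 mm across the rail (its x), 18 mm along it (its y), 45 mm above the rail top, about 0.12 kg; slides on the rail, hooked loosely under its flanges (1.5 mm play). Origin: its middle, at rail-top height; y as the rail's y. Middle of the five; the touching row is 90 to 91 mm long and starts 65 to 130 mm from the stop. Sliding the row takes only a few newtons.
- block4: grey terminal block, 90 mm across the rail (its x), 18 mm along it (its y), 45 mm above the rail top, about 0.12 kg; slides on the rail, hooked loosely under its flanges (1.5 mm play). Origin: its middle, at rail-top height; y as the rail's y. Next to the green one.
- block5: green terminal block, 90 mm across the rail (its x), 18 mm along it (its y), 45 mm above the rail top, about 0.12 kg; slides on the rail, hooked loosely under its flanges (1.5 mm play). Origin: its middle, at rail-top height; y as the rail's y. +y end of the row: the rear block if the stop is at the rail's -y end.
- solder_spool: bystander: clear plastic spool, 45 x 45 x 38 mm, standing beyond the rail. Origin: under its middle.
- flux_jar: bystander: amber jar with black lid, diameter 46, height 32 mm, standing beyond the rail. Origin: under its middle.
- driver_fine: bystander: small black and red screwdriver, 14 x 125 x 14 mm, lying on the near side of the rail, roughly parallel to it. Origin: under its middle, y along its length.

How it is judged:
At the end, for the whole second after the job is handed in: The leading block is within about 2 mm of the end stop, neighbouring blocks are within 2 mm of each other, all five sit on the rail (within 3 mm of their normal height) and are at rest (horizontal distance between block1 and block2 below 0.02 m and horizontal distance between block2 and block3 below 0.02 m and horizontal distance between block3 and block4 below 0.02 m and horizontal distance between block4 and block5 below 0.02 m and ((y of end_stop in the frame of rail above 0 m and horizontal distance between block5 and end_stop below 0.0192 m) or (y of end_stop in the frame of rail below 0 m and horizontal distance between block1 and end_stop below 0.0192 m)) and z of block1 in the frame of rail between 0.016 and 0.022 m and z of block2 in the frame of rail between 0.016 and 0.022 m and z of block3 in the frame of rail between 0.016 and 0.022 m and z of block4 in the frame of rail between 0.016 and 0.022 m and z of block5 in the frame of rail between 0.016 and 0.022 m and linear speed of each of block1, block2, block3, block4, block5 below 0.01 m/s); the robot touches nothing.
It fails at once if a block that is not the rear one is pushed by the fingers (contact force between the fingers and block2 above 2 N or contact force between the fingers and block3 above 2 N or contact force between the fingers and block4 above 2 N or (y of end_stop in the frame of rail above 0 m and contact force between the fingers and block5 above 2 N) or (y of end_stop in the frame of rail below 0 m and contact force between the fingers and block1 above 2 N)).
It fails at once if the row is pulled apart (a gap over 8 mm between neighbours) (horizontal distance between block1 and block2 above 0.0265 m or horizontal distance between block2 and block3 above 0.0265 m or horizontal distance between block3 and block4 above 0.0265 m or horizontal distance between block4 and block5 above 0.0265 m).
It fails at once if a block is lifted off the rail (over 6 mm) (z of any of block1, block2, block3, block4, block5 in the frame of rail above 0.025 m).
It fails at once if the row is rammed into the end stop (over 50 N) (contact force between any of block1, block5 and end_stop above 50 N).
It fails at once if a thing beside the rail is disturbed (moved over 15 mm) (distance of any of solder_spool, flux_jar, driver_fine from where it was at the start of the episode above 0.015 m).
It also fails if it takes over 35 s, if anything falls off the work surface, if the arm or the gripper's body presses on something with over 40 N, if the wrist force passes 120 N, or if a joint passes its speed limit or range.

ROBOT

A 6-joint arm with a two-finger parallel gripper is mounted at the origin on a cart in front of the work surface, level with it; the furniture and walls round the work are solid. World frame = base frame: x ahead of the robot, y to its left, z up, the work surface at z = 0. Lengths are in m, angles in rad, forces in N, time in s.
With the tool pointing down it reaches from about 0.325 to 0.775 m from the base axis. Payload 9.3 kg.
Tool frame: the origin (TCP) lies at the very end of the fingers, on their centre line; the grasp point (between the pads) lies 19 mm behind it (manip.grip_depth is the distance from the TCP to the grasp point, in m); z points along the fingers, y is the line along which they close (so a half turn about z gives the same grasp; the last joint's range is limited). The gripper opens to 85 mm and grips with 20 to 120 N. Pads are 22 mm wide; open, the fingers measure 114 mm over their backs; the gripper's body (76 mm by 85 mm) begins 54 mm behind the grasp point. The pads swing forward as they close: fully open they stand 13 mm farther back than shut.
Start: joints at [1.038, 0.259, 0.021, 1.334, 0, 1.418], TCP at [0.204, 0.511, 0.231] pointing down, gripper open.
Joint ranges: [-3.04, 3.04], [-0.91, 1.82], [-1.04, 1.36], [-1.92, 1.95], [-1.52, 1.45], [-3.14, 3.14]. Speed limits (rad/s): [2.22, 2.22, 2.79, 3.14, 3.14, 3.14].

INTERFACE

Orientations are given as [roll, pitch, yaw] about the fixed x, y, z axes, in that order (R = Rz(yaw) Ry(pitch) Rx(roll)).
In Python, from rig import manip gives the robot as it stands. The module is installed in compiled form; this text tells all that it offers.
- The arm moves only by the tool step_arm, never from a script. Its argument "steps" is a list that holds one entry, the list of rows, each a list of 5 numbers: the shift along the tool's x, y, z in m, then the turn about the tool's z in degrees, then the finger opening in m, from 0 to 0.0854. A call has 1 to 8 rows; each row shifts and turns the commanded pose from where the row before left it, along the tool's axes as they then stand; what a row does not reach is not made up. A row lasts 1/12 s, in which the tool goes at most 41.7 mm and 7.16 degrees, less where a joint would pass 70% of its speed; a pose out of reach is approached as far as the arm can. A call is refused whole if a number of a shift passes 0.0417 or a number of a turn 7.16, either way. A call with a gripper value outside its range is refused whole. The fingers move at their own pace and stop on an object; the grip force is fixed at half the most. Time passes only in rows, so rows that do not move let the fingers close. It gives the time, the measured TCP pose, the force, the opening and the grip force at its end, in the units of the state.
- manip.sense(): the state, without advancing time (a new reading comes with each control period).
- manip.snapshot(name): name is "side" or "top" or "wrist"; returns a dict with "image" (384x512x3 uint8, red, green, blue), "depth" (384x512 float32, m along the optical axis (not along the pixel's ray), 0 where there is no reading), "mtx" (3x3 intrinsics, pixels), "xyz" and "rotation" of the camera in the world. Camera axes: x right, y down, z forward; pixel columns grow to the right and rows downward; lengths in m; the calibration is good to about 2 mm. A picture is of the moment at which its call begins.
- manip.job_done(): hands the job in; it is judged then, once.
Trained networks look in a picture, given as the dict that the camera call returned (one of the last four; its "shot" number tells which), for a name from the list of things; names that differ only in an ending like _2 or _b are one class to them, and where a whole thing is asked for, a point or a joint stands for the part that bears it (a point fixed in the world has none). Each returns a list of dicts, best first, with "conf" (0 to 1); they miss things now and then, are a little off and sometimes report something else, mostly with a low value. They report only what shows in the picture. A call takes as long as a camera call.
- manip.masks_of(query, picture): "region" (384x512 bool, what is visible of it) and "rect" ([centre column, centre row, width, height] in pixels, round what is visible of it).
The state is a dict: "time": time; "q": joint angles; "joint_vel": joint speeds; "joint_torque": joint torques, N m; "tcp_pos": TCP position; "tcp_rot": TCP orientation; "force": force on the tool from outside, world axes, zero at the start; "torque": the same for the moment, N m; "opening": opening from 0.0 (shut) to 1.0 (fully open); "finger_force": force on a finger pad.
Only numpy, scipy, OpenCV 4.12 (cv2) and the standard library are available. Lean on these libraries where they do the work, as an engineer would, in place of code of your own. Each camera call takes 0.05 s, during which the arm holds its last target. There are 200 camera calls.

## Working session

There is one attempt and no reset: what is moved stays moved. The work goes in short steps, Python scripts to look and compute and a tool call to move; the robot and the scene stay as the last step left them, time stands still between calls to the robot, and variables do not carry over. Pictures are saved under pics/ and viewed, at most 10 in all, crops included, and the job is handed in when it is done.

Besides the shell and the picture viewer there is one more tool, called after "Emit:" as name(argument=value, ...) on one line, values as JSON. step_arm: Moves the arm, as the interface text tells. Its arguments: {"type":"object","properties":{"steps":{"type":"array","items":{"type":"array","items":{"type":"array","items":{"type":"number"}}}}},"required":["steps"]}

```bash
mkdir -p pics
cat > h.py <<'E'
import numpy as np, cv2
from rig import manip
def pts(p, m):
    m=m&(p["depth"]>0); v,u=np.nonzero(m); d=p["depth"][v,u]; K=p["mtx"]
    c=np.stack([(u-K[0,2])/K[0,0]*d,(v-K[1,2])/K[1,1]*d,d],1)
    return c@np.array(p["rotation"]).T+np.array(p["xyz"])
E
cat > look.py <<'E'
from h import *
s=manip.sense(); print(s["time"],s["tcp_pos"],s["tcp_rot"],s["opening"])
np.set_printoptions(precision=3,suppress=True)
for cam in ["top","side"]:
    p=manip.snapshot(cam); print(cam,np.array(p["xyz"]))
    cv2.imwrite(f"pics/{cam}0.png",p["image"][:,:,::-1])
    for n in ["end_stop","end_cap","block1","block2","block5","rail","solder_spool","flux_jar","driver_fine"]:
        r=manip.masks_of(n,p)
        for k in r[:1]:
            q=pts(p,k["region"])
            if len(q): print(n,round(k["conf"],2),np.round(k["rect"]),np.median(q,0),np.percentile(q,3,0),np.percentile(q,97,0))
E
python3 look.py
```

```text
0.0 [0.20375044 0.5105509  0.23065512] [-3.14024131e+00 -2.15643631e-04  2.76181855e+00] 1.0000427269154204
top [0.32  0.045 0.992]Traceback (most recent call last):
  File "look.py", line 10, in <module>
    q=pts(p,k["region"])
  File "h.py", line 6, in pts
    return c@np.array(p["rotation"]).T+np.array(p["xyz"])
           ~~~~~~~~~~~~~~~~~~~~~~~~~~~^~~~~~~~~~~~~~~~~~~
ValueError: operands could not be broadcast together with shapes (403,) (3,)
```

```bash
sed -i 's/^from rig/from scipy.spatial.transform import Rotation as Ro\nfrom rig/; s/c@np.array(p\["rotation"\]).T/Ro.from_euler("xyz",p["rotation"]).apply(c)/' h.py; python3 look.py
```

```text
0.1 [0.20378175 0.51060131 0.23075029] [-3.14046732e+00 -2.15644031e-04  2.76174451e+00] 0.9995677151334784
top [0.32  0.045 0.992]
end_stop 0.9 [363. 201.  15.  34.] [ 0.46  -0.203  0.053] [ 0.427 -0.215  0.019] [ 0.492 -0.199  0.058]
end_cap 0.63 [221. 221.   8.  18.] [0.456 0.092 0.021] [0.439 0.085 0.018] [0.475 0.099 0.025]
block1 0.95 [302. 206.  20.  45.] [ 0.461 -0.078  0.063] [ 0.416 -0.096  0.004] [ 0.502 -0.067  0.066]
block2 0.95 [302. 206.  20.  45.] [ 0.461 -0.078  0.063] [ 0.416 -0.096  0.004] [ 0.502 -0.067  0.066]
block5 0.95 [302. 206.  20.  45.] [ 0.461 -0.078  0.063] [ 0.416 -0.096  0.004] [ 0.502 -0.067  0.066]
rail 0.71 [290. 212. 168.  70.] [ 0.454 -0.08   0.004] [ 0.407 -0.223  0.   ] [0.511 0.114 0.019]
solder_spool 0.88 [255. 165.  23.  23.] [0.566 0.008 0.036] [ 0.551 -0.009 -0.001] [0.586 0.026 0.039]
flux_jar 0.63 [314. 160.  25.  26.] [ 0.557 -0.114  0.031] [ 0.539 -0.135  0.009] [ 0.578 -0.096  0.035]
driver_fine 0.52 [280. 250.  44.  10.] [ 0.382 -0.017  0.011] [ 0.376 -0.058 -0.   ] [0.389 0.022 0.014]
side [ 0.429 -0.631  0.554]
end_stop 0.68 [242. 2
[... 194 characters left out ...]
 212.  45.   8.] [ 0.458 -0.059  0.065] [ 0.416 -0.067  0.063] [ 0.498 -0.048  0.067]
block2 0.8 [235. 212.  45.   8.] [ 0.458 -0.059  0.065] [ 0.416 -0.067  0.063] [ 0.498 -0.048  0.067]
block5 0.8 [235. 212.  45.   8.] [ 0.458 -0.059  0.065] [ 0.416 -0.067  0.063] [ 0.498 -0.048  0.067]
rail 0.69 [240. 248.  69. 128.] [ 0.454 -0.138  0.005] [ 0.404 -0.235  0.002] [0.511 0.107 0.021]
solder_spool 0.82 [283. 203.  14.  26.] [0.564 0.002 0.024] [ 0.549 -0.009  0.002] [0.581 0.025 0.039]
flux_jar 0.95 [289. 246.  24.  28.] [ 0.555 -0.126  0.032] [ 0.536 -0.137  0.004] [ 0.576 -0.098  0.034]
driver_fine 0.74 [198. 222.   8.  28.] [ 0.379 -0.017  0.013] [ 0.372 -0.049  0.008] [0.385 0.017 0.015]
```

View pics/top0.png

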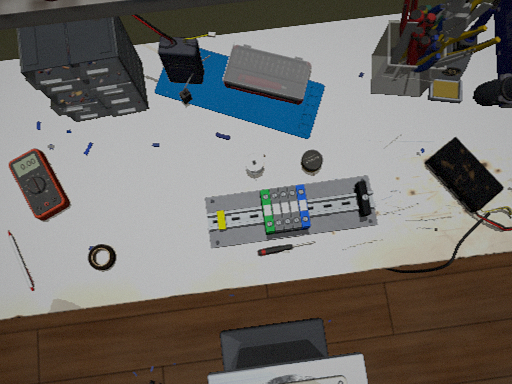

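View pics/side0.png

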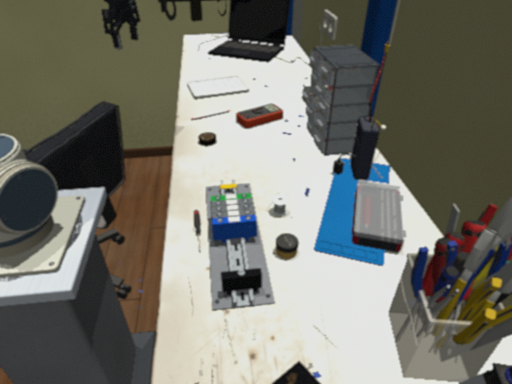

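```bash
cat > row.py <<'E'
from h import *
np.set_printoptions(precision=4,suppress=True)
def run():
  for cam in ["top","side"]:
    p=manip.snapshot(cam); im=cv2.cvtColor(p["image"],cv2.COLOR_RGB2HSV)
    def col(lo,hi):
        q=pts(p,(im[...,0]>lo)&(im[...,0]<hi)&(im[...,1]>110)&(im[...,2]>40)); return q[(q[:,2]>.055)&(q[:,2]<.07)&(abs(q[:,0]-.457)<.06)&(q[:,1]>-.25)&(q[:,1]<.1)]
    for n,a in [("green",(50,80)),("blue",(105,128))]:
        q=col(*a)
        if len(q)>20: print(cam,n,len(q),np.median(q,0),np.percentile(q,2,0),np.percentile(q,98,0),"slope",np.polyfit(q[:,0],q[:,1],1)[0])
    for n in ["end_stop","end_cap","rail"]:
        r=manip.masks_of(n,p)
        if r:
            q=pts(p,r[0]["region"]); (c,s,a)=cv2.minAreaRect(q[:,:2].astype(np.float32)*1000); print(cam,n,c,s,a)
if __name__=="__main__": run(); s=manip.sense(); print(s["time"],s["tcp_pos"])
E
python3 row.py
```

```text
top green 223 [ 0.4473 -0.0047  0.0634] [ 0.4157 -0.0129  0.059 ] [0.5008 0.0039 0.0666] slope 0.011079967854317587
top blue 252 [ 0.4523 -0.0766  0.0633] [ 0.4168 -0.0856  0.0587] [ 0.5016 -0.0679  0.0661] slope 0.012870132548703707
top end_stop (466.52081298828125, -214.81781005859375) (80.42162322998047, 32.532962799072266) 0.4176686406135559
top end_cap (457.9664001464844, 92.17139434814453) (40.79433059692383, 15.722689628601074) 0.4870966374874115
top rail (460.05609130859375, -59.215911865234375) (111.15331268310547, 362.5464172363281) 0.6174744367599487
side green 98 [ 0.469  -0.0057  0.0649] [ 0.4136 -0.0124  0.0632] [0.4962 0.0037 0.0667] slope 0.009609390680076203
side blue 301 [ 0.4535 -0.084   0.0637] [ 0.415  -0.0866  0.0552] [ 0.4971 -0.0678  0.0661] slope 0.009585763842792482
side end_stop (457.68682861328125, -185.20509338378906) (69.95184326171875, 61.708187103271484) 1.2250385284423828
side end_cap (455.47296142578125, 92.57588958740234) (37.030513763427734, 17.10164451599121) 1.9347875118255615
1.5 [0.2039 0.5108 0.2313]
```

Emit:
step_arm(steps=[[[0,0,0,7,0.04],[0,0,0,7,0.04],[0,0,0,7,0.04],[0,0,0,7,0.04],[0,0,0,7,0.04],[0,0,0,7,0.04],[0,0,0,7,0.04],[0,0,0,7,0.04]]])

```text
time: 2.17
tcp_pos: [0.2039, 0.5108, 0.2312]
tcp_rot: [-3.142, 0.0, 1.778]
force: [0.2, 0.3, -0.1]
opening: 0.465
finger_force: 0.0
```

Emit:
step_arm(steps=[[[0,0,0,7,0.04],[0,0,0,4.25,0.04],[-0.029,0.0155,0,0,0.04],[-0.029,0.0155,0,0,0.04],[-0.029,0.0155,0,0,0.04],[-0.029,0.0155,0,0,0.04],[-0.029,0.0155,0,0,0.04],[-0.029,0.0155,0,0,0.04]]])

```text
time: 2.83
tcp_pos: [0.3003, 0.3371, 0.2314]
tcp_rot: [3.141, -0.0, 1.588]
force: [1.1, 0.7, 0.8]
opening: 0.473
finger_force: 0.0
```

Emit:
step_arm(steps=[[[-0.029,0.0155,0,0,0.04],[-0.029,0.0155,0,0,0.04],[-0.029,0.0155,0,0,0.04],[-0.029,0.0155,0,0,0.04],[-0.029,0.0155,0,0,0.04],[-0.029,0.0155,0,0,0.04],[-0.029,0.0155,0,0,0.04],[-0.029,0.0155,0,0,0.04]]])

```text
time: 3.5
tcp_pos: [0.4284, 0.107, 0.2315]
tcp_rot: [3.141, -0.0, 1.588]
force: [1.1, -0.2, 0.5]
opening: 0.469
finger_force: 0.0
```

Emit:
step_arm(steps=[[[-0.03,0.0135,0,0.3,0.04],[-0.03,0.0135,0,0,0.04],[0,0,0.03,0,0.04],[0,0,0.03,0,0.04],[0,0,0.03,0,0.04],[0,0,0,0,0.04],[0,0,0,0,0.04],[0,0,0,0,0.04]]])

```text
time: 4.17
tcp_pos: [0.4565, 0.0491, 0.1428]
tcp_rot: [3.14, 0.0, 1.583]
force: [0.7, 0.0, 0.1]
opening: 0.472
finger_force: 0.0
```

```bash
cat > w.py <<'E'
from h import *; import sys
p=manip.snapshot("wrist"); cv2.imwrite(f"pics/{sys.argv[1]}.png",p["image"][:,:,::-1]); s=manip.sense(); print(s["time"],s["tcp_pos"],s["tcp_rot"],s["force"])
im=cv2.cvtColor(p["image"],cv2.COLOR_RGB2HSV)
for n,lo,hi in [("green",50,80),("blue",105,128),("yellow",22,35)]:
    q=pts(p,(im[...,0]>lo)&(im[...,0]<hi)&(im[...,1]>110)&(im[...,2]>40)); q=q[(q[:,2]>.015)&(q[:,2]<.075)&(abs(q[:,0]-.458)<.06)&(abs(q[:,1])<.3)]
    if len(q)>20: print(n,len(q),np.percentile(q,[2,50,98],0).round(4).tolist())
E
python3 w.py w1; python3 row.py
```

```text
4.2167 [0.45679186 0.04911142 0.14315437] [3.13895993e+00 2.48908306e-04 1.58323202e+00] [-0.13824161 -0.20239333  0.69496114]
green 2368 [[0.4234, -0.0107, 0.0214], [0.4583, 0.0058, 0.052], [0.4927, 0.0067, 0.0647]]
blue 937 [[0.4174, -0.0839, 0.0627], [0.46, -0.0739, 0.0638], [0.5005, -0.0667, 0.065]]
yellow 817 [[0.438, 0.087, 0.0204], [0.4572, 0.0942, 0.0218], [0.4761, 0.1018, 0.0232]]
top blue 253 [ 0.4525 -0.0765  0.0632] [ 0.4169 -0.0859  0.0593] [ 0.5014 -0.0676  0.0664] slope 0.01379541748390602
top end_stop (461.20526123046875, -214.0472412109375) (30.49399185180664, 69.9630355834961) 89.78966522216797
top rail (461.3964538574219, -154.74612426757812) (111.22541809082031, 170.74742126464844) 0.499302476644516
side green 89 [ 0.4688 -0.0067  0.0648] [ 0.415  -0.0123  0.0634] [0.4961 0.0025 0.0667] slope 0.015025162791052288
side blue 302 [ 0.4566 -0.0839  0.0636] [ 0.4151 -0.087   0.0555] [ 0.4971 -0.0675  0.0664] slope 0.00417245909995674
side end_stop (458.4624328613281, -184.93348693847656) (70.06888580322266, 63.19169616699219) 0.042572878301143646
side end_cap (451.9400329589844, 108.56499481201172) (33.72142791748047, 47.88376998901367) 0.6321502923965454
4.6167 [0.4558 0.0491 0.1416]
```

View pics/w1.png

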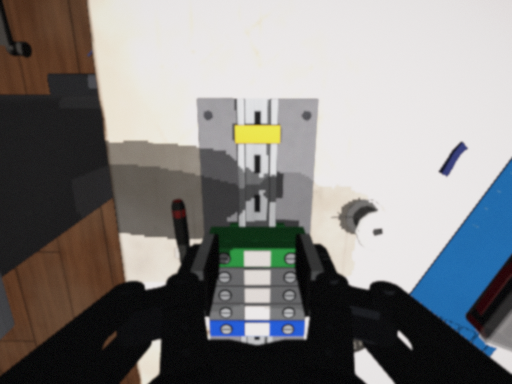

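Emit:
step_arm(steps=[[[0,0,0.03,0,0.04],[0,0,0.03,0,0.04],[0,0,0.025,0,0.04],[0,0,0.02,0,0.04],[0,0,0.004,0,0.04],[-0.01,0,0,0,0.04],[0,0,0,0,0.04],[0,0,0,0,0.04]]])

```text
time: 5.28
tcp_pos: [0.4569, 0.0384, 0.0336]
tcp_rot: [3.14, 0.0, 1.582]
force: [-0.2, -0.9, -0.4]
opening: 0.467
finger_force: 0.0
```

```bash
python3 w.py w2
```

```text
5.3333 [0.45680051 0.03858278 0.03354429] [3.13939581e+00 1.93159151e-04 1.58204761e+00] [-0.16596985  0.45051926  0.09942549]
green 5006 [[0.4345, 0.0049, 0.0204], [0.4581, 0.0059, 0.0453], [0.4818, 0.0068, 0.0625]]
yellow 2335 [[0.438, 0.0867, 0.0206], [0.4572, 0.0944, 0.0218], [0.476, 0.1016, 0.0231]]
```

View pics/w2.png

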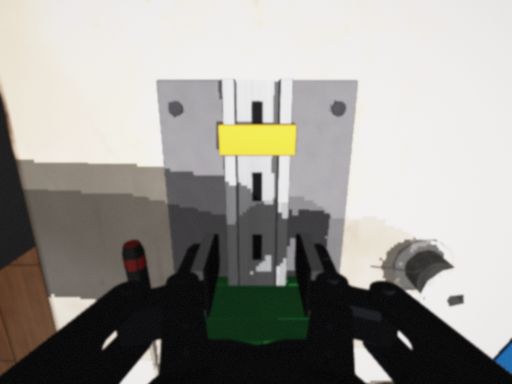

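Emit:
step_arm(steps=[[[-0.006,0,0,0,0.04],[-0.006,0,0,0,0.04],[-0.005,0,0,0,0.04],[-0.002,0,0,0,0.04],[-0.002,0,0,0,0.04],[-0.002,0,0,0,0.04],[-0.002,0,0,0,0.04],[-0.002,0,0,0,0.04]]])

```text
time: 6.0
tcp_pos: [0.4562, 0.0126, 0.0324]
tcp_rot: [3.141, -0.002, 1.583]
force: [0.2, 5.6, 2.4]
opening: 0.467
finger_force: 2.7
```

Emit:
step_arm(steps=[[[-0.003,0,0,0,0.04],[-0.004,0,0,0,0.04],[-0.004,0,0,0,0.04],[-0.004,0,0,0,0.04],[-0.004,0,0,0,0.04],[-0.004,0,0,0,0.04],[-0.004,0,0,0,0.04],[-0.003,0,0,0,0.04]]])

```text
time: 6.67
tcp_pos: [0.4566, -0.0175, 0.0323]
tcp_rot: [3.141, -0.002, 1.583]
force: [-0.0, 5.3, 2.4]
opening: 0.468
finger_force: 2.8
```

```bash
python3 w.py w3; python3 row.py
```

```text
6.7167 [ 0.45660074 -0.01788465  0.03233575] [ 3.14145568e+00 -1.18672942e-03  1.58323754e+00] [0.3801219  3.95105626 2.43868017]
green 5630 [[0.4372, -0.0444, 0.0222], [0.4571, -0.0284, 0.0541], [0.4793, -0.0273, 0.0647]]
yellow 3255 [[0.4381, 0.0863, 0.0201], [0.4571, 0.0934, 0.0219], [0.4761, 0.1006, 0.0233]]
top end_stop (461.07830810546875, -206.65084838867188) (16.94087791442871, 69.86904907226562) 89.48869323730469
top end_cap (447.0093078613281, -59.510711669921875) (139.03875732421875, 362.95330810546875) 0.35186967253685
top rail (459.39752197265625, -59.13862609863281) (109.99163818359375, 362.1148681640625) 0.6926122307777405
side green 89 [ 0.443  -0.042   0.0649] [ 0.4164 -0.0476  0.0632] [ 0.4962 -0.0327  0.0667] slope 0.027087096190477347
side blue 321 [ 0.4549 -0.1175  0.0637] [ 0.4155 -0.1204  0.0555] [ 0.4977 -0.102   0.0663] slope 0.009733482515132046
side rail (456.44415283203125, -53.246063232421875) (112.12355041503906, 368.3945617675781) 0.5954480171203613
7.1167 [ 0.4566 -0.0179  0.0323]
```

Emit:
step_arm(steps=[[[-0.002,0,0,0,0.04],[-0.004,0,0,0,0.04],[-0.004,0,0,0,0.04],[-0.004,0,0,0,0.04],[-0.004,0,0,0,0.04],[-0.004,0,0,0,0.04],[-0.004,0,0,0,0.04],[-0.004,0,0,0,0.04]]])

```text
time: 7.78
tcp_pos: [0.4568, -0.0476, 0.0323]
tcp_rot: [3.142, -0.001, 1.583]
force: [-0.4, 5.3, 3.3]
opening: 0.468
finger_force: 3.0
```

Emit:
step_arm(steps=[[[-0.004,0,0,0,0.04],[-0.004,0,0,0,0.04],[-0.004,0,0,0,0.04],[-0.004,0,0,0,0.04],[-0.004,0,0,0,0.04],[-0.004,0,0,0,0.04],[-0.004,0,0,0,0.04],[-0.004,0,0,0,0.04]]])

```text
time: 8.45
tcp_pos: [0.4571, -0.0795, 0.0323]
tcp_rot: [-3.142, -0.001, 1.583]
force: [0.1, 6.3, 4.6]
opening: 0.471
finger_force: 3.2
```

```bash
python3 row.py
```

```text
top end_cap (459.02398681640625, 92.22837829589844) (42.65799331665039, 15.63231086730957) 0.5062890648841858
top rail (468.97222900390625, 50.273468017578125) (163.06304931640625, 179.03073120117188) 63.57057189941406
side green 124 [ 0.4698 -0.1035  0.0646] [ 0.4161 -0.1089  0.0631] [ 0.4968 -0.0918  0.0664] slope 0.03569872175692604
side blue 417 [ 0.4566 -0.1796  0.0637] [ 0.416  -0.2017  0.0553] [ 0.498  -0.1632  0.0662] slope 0.011329648807668319
side end_stop (461.64990234375, -192.0220184326172) (77.3517074584961, 47.38448715209961) 0.9131484031677246
side end_cap (462.9681091308594, -155.77993774414062) (101.8638687133789, 94.59907531738281) 2.5119690895080566
side rail (455.34649658203125, -58.83624267578125) (115.4462890625, 357.1878967285156) 0.9353910684585571
8.85 [ 0.4572 -0.08    0.0322]
```

Emit:
step_arm(steps=[[[-0.001,0,0,0,0.04],[-0.002,0,0,0,0.04],[-0.002,0,0,0,0.04],[-0.002,0,0,0,0.04],[-0.001,0,0,0,0.04],[-0.001,0,0,0,0.04],[-0.001,0,0,0,0.04],[-0.001,0,0,0,0.04]]])

```text
time: 9.52
tcp_pos: [0.4574, -0.091, 0.0322]
tcp_rot: [-3.141, -0.0, 1.583]
force: [0.1, 3.8, 0.8]
opening: 0.468
finger_force: 2.1
```

Emit:
step_arm(steps=[[[-0.001,0,0,0,0.04],[-0.001,0,0,0,0.04],[-0.001,0,0,0,0.04]]])

```text
time: 9.77
tcp_pos: [0.4575, -0.0941, 0.0322]
tcp_rot: [-3.142, 0.0, 1.583]
force: [-0.4, 4.4, 0.1]
opening: 0.468
finger_force: 2.0
```

Emit:
step_arm(steps=[[[-0.001,0,0,0,0.04],[-0.001,0,0,0,0.04]]])

```text
time: 9.93
tcp_pos: [0.4574, -0.0961, 0.0322]
tcp_rot: [-3.141, 0.0, 1.583]
force: [-0.2, 2.8, -0.4]
opening: 0.47
finger_force: 1.8
```

Emit:
step_arm(steps=[[[-0.001,0,0,0,0.04],[-0.0005,0,0,0,0.04]]])

```text
time: 10.1
tcp_pos: [0.4575, -0.0972, 0.0322]
tcp_rot: [3.142, -0.001, 1.583]
force: [0.1, 8.8, 1.6]
opening: 0.465
finger_force: 4.4
```

Emit:
step_arm(steps=[[[-0.0005,0,0,0,0.04],[-0.0005,0,0,0,0.04]]])

```text
time: 10.27
tcp_pos: [0.4574, -0.0972, 0.0322]
tcp_rot: [3.141, -0.003, 1.583]
force: [1.6, 14.0, 3.6]
opening: 0.465
finger_force: 7.2
```

```bash
cat > z.py <<'E'
from h import *; import sys
p=manip.snapshot("side"); cv2.imwrite(f"pics/{sys.argv[1]}.png",cv2.resize(p["image"][170:320,180:310,::-1],None,fx=5,fy=4,interpolation=cv2.INTER_CUBIC)); print(manip.sense()["tcp_pos"],manip.sense()["force"])
E
python3 z.py s1
```

```text
[ 0.45744785 -0.09718718  0.03225482] [ 1.20212206 12.48618449  2.5558567 ]
```

View pics/s1.png

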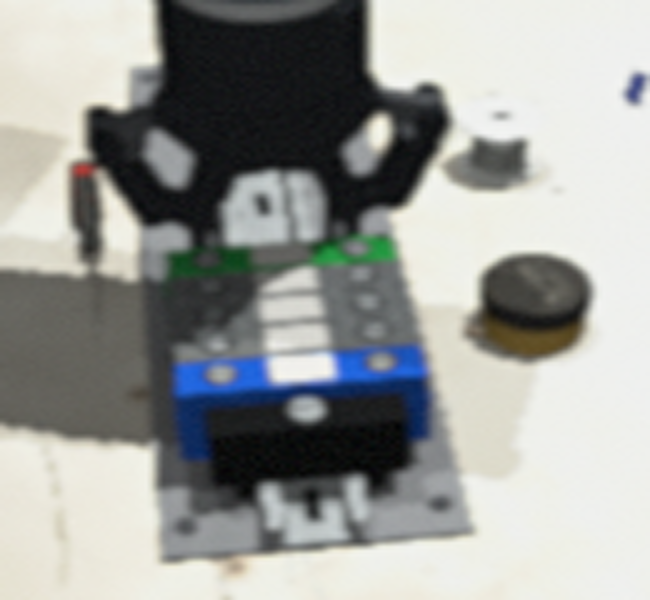

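The blue block (around row 385) touches the black stop (row 440), the row is closed up, and the force rose to 14 N without further motion. It is seated, so I'm backing off.

Emit:
step_arm(steps=[[[0.001,0,0,0,0.04],[0.002,0,0,0,0.04],[0.005,0,0,0,0.04],[0.01,0,0,0,0.04],[0.012,0,0,0,0.04],[0,0,0,0,0.04],[0,0,-0.02,0,0.04],[0,0,-0.03,0,0.04]]])

```text
time: 10.98
tcp_pos: [0.4555, -0.0673, 0.0809]
tcp_rot: [-3.137, -0.001, 1.584]
force: [1.8, -0.2, -0.5]
opening: 0.47
finger_force: 0.0
```

Emit:
step_arm(steps=[[[0,0,-0.03,0,0.04],[0,0,-0.03,0,0.04],[0.03,0,-0.02,0,0.04],[0.03,0,0,0,0.04],[0.03,0,0,0,0.04],[0.03,0,0,0,0.04],[0,0,0,0,0.04],[0,0,0,0,0.04]]])

```text
time: 11.65
tcp_pos: [0.4555, 0.0531, 0.1624]
tcp_rot: [3.141, 0.0, 1.586]
force: [-0.2, -0.9, -0.0]
opening: 0.467
finger_force: 0.0
```

```bash
python3 row.py
python3 - <<'E'
from h import *
for c in ["side","top"]:
    p=manip.snapshot(c); r=p["image"][170:320,180:310] if c=="side" else p["image"][160:260,270:400]
    cv2.imwrite(f"pics/f_{c}.png",cv2.resize(r[:,:,::-1],None,fx=3,fy=3,interpolation=cv2.INTER_CUBIC))
a=cv2.imread("pics/f_side.png");b=cv2.imread("pics/f_top.png");b=cv2.copyMakeBorder(b,0,a.shape[0]-b.shape[0],0,0,0)
cv2.imwrite("pics/f.png",np.hstack([a,b]))
E
```

```text
top green 235 [ 0.4491 -0.1166  0.0632] [ 0.4176 -0.1261  0.0556] [ 0.502  -0.1093  0.0668] slope 0.014757759196882223
top blue 259 [ 0.4529 -0.1899  0.0633] [ 0.4188 -0.1997  0.0592] [ 0.503  -0.1808  0.0665] slope 0.014689520793212896
top end_stop (460.50482177734375, -213.67459106445312) (32.57877731323242, 68.60627746582031) 88.0376205444336
top rail (452.6464538574219, -110.44781494140625) (140.19590759277344, 270.0107421875) 12.206523895263672
side green 145 [ 0.4435 -0.1198  0.0646] [ 0.4156 -0.1264  0.0628] [ 0.4979 -0.1097  0.0664] slope 0.015249459448519038
side blue 423 [ 0.4586 -0.1966  0.0638] [ 0.4163 -0.201   0.0556] [ 0.4985 -0.1804  0.0661] slope 0.003945638467714765
side end_stop (461.1543273925781, -206.35357666015625) (76.99852752685547, 25.69415283203125) 9.162357330322266
side rail (456.7456359863281, -52.35003662109375) (111.8293228149414, 371.5741271972656) 0.1867210865020752
12.05 [0.4558 0.0508 0.1622]
```

View pics/f.png

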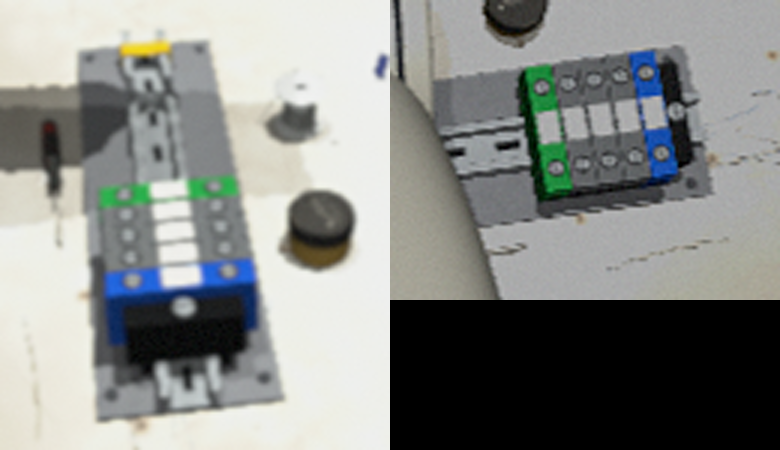

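The row is closed up against the stop (blue block touching black in both views), nothing beside the rail has moved, and the hand is clear.

```bash
python3 -c "
from rig import manip; print(manip.job_done())"
```

```text
the job is handed in; nothing more can be done
None
```

The row of five blocks was pushed by the green rear block until the blue one sat against the end stop, with no gaps visible, pushing force up to about 14 N, nothing beside the rail seen to move and the hand clear; the job is handed in, but no verdict was returned.

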